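Refill the toppings caddy

TASK

Collect the four topping shakers from around the café counter into the wooden caddy, each standing upright on the floor of the compartment that has the colour of its lid; set them down, do not drop them. The two jars with a black cross on the lid hold machine-cleaning tablets: leave those standing where they are.

Things in the scene. Friction and masses are not known exactly. Their poses are not given: they have to be found in the camera images.
- shaker_red: Topping shaker standing upright: a plain round can of brushed steel, 46 mm in diameter, 100 mm tall in all, 0.14 to 0.28 kg, whose top 26 mm is a red lid of the same diameter with a ring of six small pour holes. Stiff enough to be gripped firmly. Origin: centre of its underside; z runs up its axis.
- shaker_yellow: Topping shaker standing upright: a plain round can of brushed steel, 46 mm in diameter, 100 mm tall in all, 0.14 to 0.28 kg, whose top 26 mm is a yellow lid of the same diameter with a ring of six small pour holes. Stiff enough to be gripped firmly. Origin: centre of its underside; z runs up its axis.
- shaker_green: Topping shaker standing upright: a plain round can of brushed steel, 46 mm in diameter, 100 mm tall in all, 0.14 to 0.28 kg, whose top 26 mm is a green lid of the same diameter with a ring of six small pour holes. Stiff enough to be gripped firmly. Origin: centre of its underside; z runs up its axis.
- shaker_blue: Topping shaker standing upright: a plain round can of brushed steel, 46 mm in diameter, 100 mm tall in all, 0.14 to 0.28 kg, whose top 26 mm is a blue lid of the same diameter with a ring of six small pour holes. Stiff enough to be gripped firmly. Origin: centre of its underside; z runs up its axis.
- bay_red: Red plastic compartment, fixed: open square cup, 80 mm outside, 70 mm inside, 25 mm tall, floor and walls 5 mm. Origin: centre of its underside, 6 mm above the counter; z up, x and y along its walls. It is one of four, 2 x 2 with centres 90 mm apart, in the caddy: a dark wooden tray, 196 x 196 mm with 22 mm walls and two small brass side handles, fixed to the counter.
- bay_yellow: Yellow plastic compartment, fixed: open square cup, 80 mm outside, 70 mm inside, 25 mm tall, floor and walls 5 mm. Origin: centre of its underside, 6 mm above the counter; z up, x and y along its walls. It is one of four, 2 x 2 with centres 90 mm apart, in the caddy: a dark wooden tray, 196 x 196 mm with 22 mm walls and two small brass side handles, fixed to the counter.
- bay_green: Green plastic compartment, fixed: open square cup, 80 mm outside, 70 mm inside, 25 mm tall, floor and walls 5 mm. Origin: centre of its underside, 6 mm above the counter; z up, x and y along its walls. It is one of four, 2 x 2 with centres 90 mm apart, in the caddy: a dark wooden tray, 196 x 196 mm with 22 mm walls and two small brass side handles, fixed to the counter.
- bay_blue: Blue plastic compartment, fixed: open square cup, 80 mm outside, 70 mm inside, 25 mm tall, floor and walls 5 mm. Origin: centre of its underside, 6 mm above the counter; z up, x and y along its walls. It is one of four, 2 x 2 with centres 90 mm apart, in the caddy: a dark wooden tray, 196 x 196 mm with 22 mm walls and two small brass side handles, fixed to the counter.
- cleaner_red: Jar of machine-cleaning tablets, does not belong in the caddy: the same size as the shakers (46 mm in diameter, 100 mm tall) and the same red lid, but with a bold black cross on the lid, and a white body with a black band. Loose, standing upright. Origin: centre of its underside; z up.
- cleaner_blue: Jar of machine-cleaning tablets, does not belong in the caddy: the same size as the shakers (46 mm in diameter, 100 mm tall) and the same blue lid, but with a bold black cross on the lid, and a white body with a black band. Loose, standing upright. Origin: centre of its underside; z up.
Mind the look-alikes: they are no part of the job. Leave any orange or turquoise look-alike of the shaker_blue alone.

How it is judged (in metres and radians):
At the end, for the whole second after the job is handed in: Each shaker at rest and upright (0.1 rad) on the floor of the compartment of its lid's colour: foot within 19 mm of the compartment's centre, under 10 mm above its underside. Both cleaning-tablet jars upright (0.1 rad), within 20 mm of where they stood (horizontal distance between shaker_red and bay_red below 0.019 m and z of shaker_red in the frame of bay_red below 0.01 m and angle between each of shaker_red, shaker_yellow, shaker_green, shaker_blue, cleaner_red, cleaner_blue's own z axis and vertical below 0.1 rad and linear speed of each of shaker_red, shaker_yellow, shaker_green, shaker_blue below 0.02 m/s and horizontal distance between shaker_yellow and bay_yellow below 0.019 m and z of shaker_yellow in the frame of bay_yellow below 0.01 m and horizontal distance between shaker_green and bay_green below 0.019 m and z of shaker_green in the frame of bay_green below 0.01 m and horizontal distance between shaker_blue and bay_blue below 0.019 m and z of shaker_blue in the frame of bay_blue below 0.01 m and distance of each of cleaner_red, cleaner_blue from where it was at the start of the episode below 0.02 m); the robot touches nothing.
It fails at once if a shaker is dropped or thrown (moves faster than 0.7 m/s while no finger holds it, as after a fall of 25 mm) ((contact force between the fingers and shaker_red below 0.05 N and linear speed of shaker_red above 0.7 m/s) or (contact force between the fingers and shaker_yellow below 0.05 N and linear speed of shaker_yellow above 0.7 m/s) or (contact force between the fingers and shaker_green below 0.05 N and linear speed of shaker_green above 0.7 m/s) or (contact force between the fingers and shaker_blue below 0.05 N and linear speed of shaker_blue above 0.7 m/s)).
It fails at once if the cleaning-tablet jar with the red lid is moved more than 20 mm (distance of cleaner_red from where it was at the start of the episode above 0.02 m).
It fails at once if the cleaning-tablet jar with the blue lid is moved more than 20 mm (distance of cleaner_blue from where it was at the start of the episode above 0.02 m).
It also fails if it takes over 96 s, if anything falls off the work surface, if the arm or the gripper's body presses on something with over 40 N, if the wrist force passes 120 N, or if a joint passes its speed limit or range.

ROBOT

A 6-joint arm with a two-finger parallel gripper is mounted at the origin on the work surface. World frame = base frame: x ahead of the robot, y to its left, z up, the work surface at z = 0. Lengths are in mm, angles in degrees, forces in N, time in s.
With the tool pointing down it reaches from about 325 to 900 mm from the base axis. Payload 3.5 kg.
Tool frame: the origin (TCP) lies on the centre line of the jaws, within the pads' length; the fingertips stand 25 mm ahead of it and the grasp point (between the pads) lies 6 mm ahead of it; z points along the fingers, y is the line along which they close (so a half turn about z gives the same grasp; the last joint's range is limited). The gripper opens to 85 mm and grips with 20 to 120 N. Pads are 22 mm wide; open, the fingers measure 114 mm over their backs; the gripper's body (76 mm by 85 mm) begins 54 mm behind the grasp point. The pads swing forward as they close: fully open they stand 13 mm farther back than shut.
Start: joints at [60.31, 15.837, -1.513, 72.651, 0, 84.076], TCP at [251.885, 571.993, 256.313] pointing down, gripper open.
Joint ranges: [-178.77, 178.77], [-48.84, 107.48], [-61.69, 71.31], [-111.58, 123.2], [-90, 87.43], [-180, 180]. Speed limits (degrees/s): [147.25, 147.25, 180, 180, 180, 180].

INTERFACE

Orientations are given as [roll, pitch, yaw] about the fixed x, y, z axes, in that order (R = Rz(yaw) Ry(pitch) Rx(roll)).
In Python, from bench import get_state, snapshot, sign_off, find_in, landmark_of gives the robot as it stands. The module is installed in compiled form; this text tells all that it offers.
- The arm moves only by the tool send_rows, never from a script. Its argument "targets" is a list that holds one entry, the list of rows, each a list of 5 numbers: the closure, from 0 (fully open) to 1 (shut), then the shift along the tool's x, y, z in cm, then the turn about the tool's z in degrees. In form: [[[hand, tx, ty, tz, twist], ...]]. A call has 1 to 12 rows; each row shifts and turns the commanded pose from where the row before left it, along the tool's axes as they then stand; what a row does not reach is not made up. A row lasts 1/10 s, in which the tool goes at most 50 mm and 8.59 degrees, less where a joint would pass 70% of its speed; a pose out of reach is approached as far as the arm can. A call with a gripper value outside its range is refused whole. The fingers move at their own pace and stop on an object; "force" is the grip in N (left out, the last holds). Time passes only in rows, so rows that do not move let the fingers close. It gives the time, the measured TCP pose, the force, the opening and the grip force at its end, in the units of the state.
- get_state(): the state, without advancing time (a new reading comes with each control period).
- snapshot(name): name is "scene" or "top" or "wrist"; returns a dict with "pixels" (480x640x3 uint8, red, green, blue), "depth" (480x640 float32, mm along the optical axis (not along the pixel's ray), 0 where there is no reading), "K" (3x3 intrinsics, pixels), "R" (3x3) and "t" (3): a world point X has camera coordinates R X + t; the wrist camera has in their place "hand_eye" (4x4, takes a point from camera to tool coordinates, whose origin is the TCP and whose axes are the flange's). Camera axes: x right, y down, z forward; pixel columns grow to the right and rows downward; lengths in mm; the calibration is good to about 2 mm. The wrist camera is an equidistant fisheye: a pixel r from the principal point sees the ray r / f radians off the axis. A picture is of the moment at which its call begins: read the wrist's pose just before it.
- sign_off(): hands the job in; it is judged then, once.
Trained networks look in a picture, given as the dict that the camera call returned (one of the last four; its "shot" number tells which), for a name from the list of things; names that differ only in an ending like _2 or _b are one class to them, and where a whole thing is asked for, a point or a joint stands for the part that bears it (a point fixed in the world has none). Each returns a list of dicts, best first, with "conf" (0 to 1); they miss things now and then, are a little off and sometimes report something else, mostly with a low value. They report only what shows in the picture. A call takes as long as a camera call. They do not tell look-alikes from the thing itself.
- find_in(picture, thing): "point" ([row, column] in pixels, amid what is visible of it).
- landmark_of(picture, thing): "point" ([row, column] in pixels: a listed point, or the origin of a listed thing).
The state is a dict: "time": time; "joints": joint angles; "dq": joint speeds; "tau": joint torques, N m; "tcp_pos": TCP position; "tool_rot": TCP orientation; "wrist_force": force on the tool from outside, world axes, zero at the start; "torque": the same for the moment, N m; "gripper_width": finger opening in mm; "gripper_force": force on a finger pad.
Only numpy, scipy, OpenCV 4.12 (cv2) and the standard library are available. Lean on these libraries where they do the work, as an engineer would, in place of code of your own. Each camera call takes 0.05 s, during which the arm holds its last target. There are 200 camera calls.

## Working session

There is one attempt and no reset: what is moved stays moved. The work goes in short steps, Python scripts to look and compute and a tool call to move; the robot and the scene stay as the last step left them, time stands still between calls to the robot, and variables do not carry over. Pictures are saved under pics/ and viewed, at most 14 in all, crops included, and the job is handed in when it is done.

Besides the shell and the picture viewer there is one more tool, called after ">>>" in YAML: its name, and indented under it one key for each argument. send_rows: Moves the arm, as the interface text tells. Its arguments: {"type":"object","properties":{"targets":{"type":"array"},"force":{"type":"number"}},"required":["targets"]}

```bash
mkdir -p pics
cat > h.py <<'E'
import numpy as np, cv2
from bench import *
def save(p,n,crop=None,scale=1):
    im=p["pixels"][:,:,::-1]
    if crop: r0,r1,c0,c1=crop; im=im[r0:r1,c0:c1]
    cv2.imwrite("pics/"+n,cv2.resize(im,None,fx=scale,fy=scale))
def ray(p,pt):  # fixed camera: origin, direction (world, camera z=1)
    d=np.linalg.solve(p["K"],[pt[1],pt[0],1.]); R=np.array(p["R"]);t=np.array(p["t"])
    return -R.T@t, R.T@d
def atdepth(p,pt):
    r,c=int(round(pt[0])),int(round(pt[1]))
    w=p["depth"][max(r-2,0):r+3,max(c-2,0):c+3]; w=w[w>0]
    o,d=ray(p,pt); return o+d*np.median(w) if w.size else None
def atz(p,pt,z):
    o,d=ray(p,pt); return o+d*(z-o[2])/d[2]
def tri(p,a,q,b):
    o1,d1=ray(p,a);o2,d2=ray(q,b);d1/=np.linalg.norm(d1);d2/=np.linalg.norm(d2)
    s=np.linalg.lstsq(np.c_[d1,-d2],o2-o1,rcond=None)[0]
    x,y=o1+s[0]*d1,o2+s[1]*d2; return (x+y)/2,np.linalg.norm(x-y)
E
python3 - <<'E'
from h import *
np.set_printoptions(precision=1,suppress=True)
print(get_state())
for n in("top","scene"):
    p=snapshot(n); save(p,n+"0.png"); print(n,p["K"].tolist(),(-p["R"].T@p["t"]))
    for k in ["shaker_red","shaker_yellow","shaker_green","shaker_blue","bay_red","bay_yellow","bay_green","bay_blue","cleaner_red","cleaner_blue"]:
        for f in (find_in,landmark_of):
            for o in f(p,k)[:3]:
                print(k,f.__name__,np.array(o["point"]),round(o["conf"],2),atdepth(p,o["point"]))
E
```

```text
{'time': 0.0, 'joints': array([60.3, 15.9, -1.6, 72.7, -0. , 84.1]), 'dq': array([ 0.1,  0. , -0. ,  0. ,  0.1,  0.1]), 'tau': array([ -0. , -44.6,  29.5,   0. ,   0. ,   0. ]), 'tcp_pos': array([251.5, 571.4, 255.2]), 'tool_rot': array([-179.9,   -0. ,  156.2]), 'wrist_force': array([-0.2,  0.9, -0.3]), 'torque': array([-0.1,  0. , -0. ]), 'gripper_force': 0.0, 'gripper_width': 85.37666516902219}
top [[448.3833215113841, 0.0, 318.9055859264819], [0.0, 448.3833215113841, 239.7401415855864], [0.0, 0.0, 1.0]] [ 408.6    2.  1026.3]
shaker_red call [306.3 193.3] 0.72 [390.  259.  100.3]
shaker_red call [221.9 307.5] 0.64 [583.9  31.6  10.9]
shaker_red call [309.3 202.3] 0.94 [384.2 240.6  99.1]
shaker_yellow call [258.5 518.3] 0.95 [ 499.6 -415.2   86.4]
shaker_yellow call [196.6 189.3] 0.16 [619.  279.7  99.2]
shaker_yellow call [260.4 508.7] 0.87 [ 499.3 -413.2   43.1]
shaker_green call [195.3 449.5] 0.88 [ 630.3 -270.1   98.7]
shaker_green call [202.7 439.9] 0.8 [ 623.9 -261.5   54.5]
shaker_blue call [195.6 189.8] 0.95 [621.1 278.7  99.6]
shaker_blue call [189.9 226.7] 0.88 [634.6 2
[... 2447 characters left out ...]
.  318.3] 0.74 [490.3  31.3  11.5]
bay_yellow call [227.9 315.7] 0.9 [505.8   7.5  13.8]
bay_green call [261.3 329.4] 0.87 [601.5 -47.3  11.4]
bay_green call [264.9 328.1] 0.69 [608.4 -58.4  13.4]
bay_blue call [233.6 351.4] 0.62 [575.4  49.9  13.2]
bay_blue call [240.4 349.6] 0.55 [586.8  31.4  11.6]
bay_blue call [245.7 289.2] 0.48 [508.  -74.7  13.2]
cleaner_red call [253.8 172.8] 0.95 [ 408.5 -287.    62.6]
cleaner_red call [269.9 177.4] 0.76 [ 408.5 -286.4   18.6]
cleaner_red call [238.6 348.3] 0.71 [582.2  32.   13.6]
cleaner_blue call [153.1 428.9] 0.65 [537.1 390.6  61.3]
cleaner_blue call [170.5 427.7] 0.96 [542.8 389.9  11.2]
cleaner_blue call [199.1 433.6] 0.55 [642.  265.1  31.6]
```

View pics/top0.png

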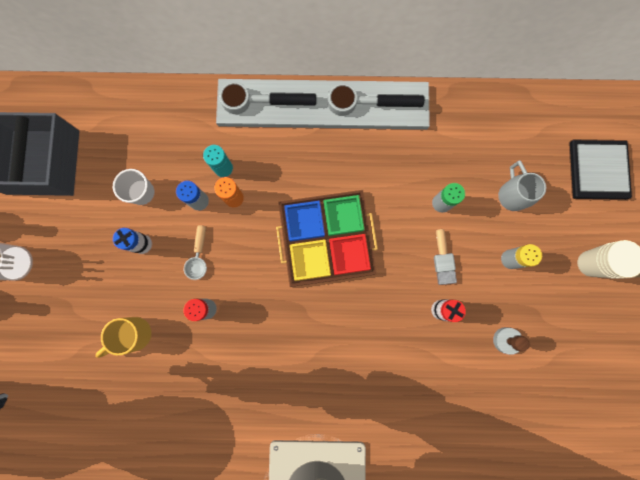

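View pics/scene0.png

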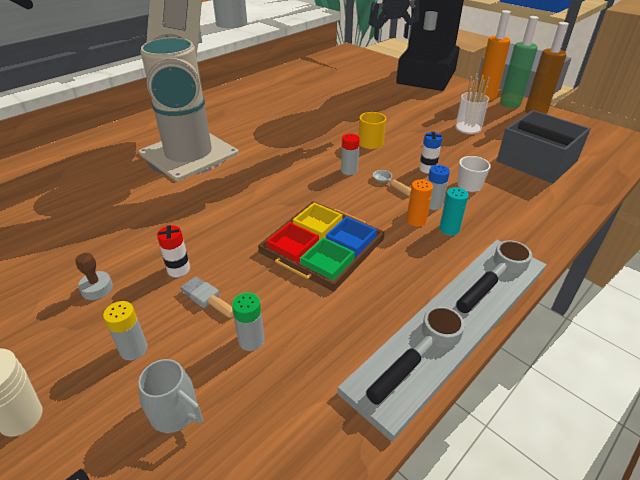

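Run:
```python
from h import *
p=snapshot("top"); save(p,"crop_left.png",(140,330,110,250),3)
```

```text
(no output)
```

View pics/crop_left.png

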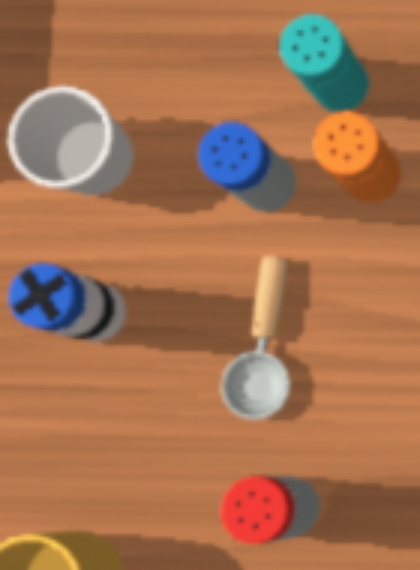

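Top view: the red shaker lid is at (309,196) and could be confused with the red jar, black cross, at (310,453). The blue shaker at (193,188) has three rivals: the blue jar with a cross at (239,126), orange at (190,228) and turquoise at (158,214). Yellow is at (256,530) and green at (194,453); neither has a look-alike. The crop shows pour holes on the blue and red lids I picked. The bays are blue (221,305), green (215,344), yellow (260,310) and red (254,350).

Next I'll measure lids and bays in both views.

Run:
```python
from h import *
np.set_printoptions(precision=1,suppress=True)
hue={"red":(172,8),"yellow":(20,34),"green":(50,80),"blue":(100,122),"orange":(9,18),"turq":(82,97)}
P={n:snapshot(n) for n in("top","scene")}
guess={"shaker_red":(388,248),"shaker_yellow":(515,-428),"shaker_green":(640,-282),"shaker_blue":(635,270),"orange":(640,195),"turq":(710,218),"cleaner_red":(395,-270),"cleaner_blue":(530,392)}
def clouds(p):
    v,u=np.mgrid[0:480,0:640]; D=p["depth"].astype(float)
    c=np.stack([u,v,np.ones_like(u)],-1)@np.linalg.inv(p["K"]).T*D[...,None]
    return (c-p["t"])@p["R"]
C={};H={}
for n,p in P.items():
    C[n]=clouds(p); H[n]=cv2.cvtColor(p["pixels"],cv2.COLOR_RGB2HSV)
def hm(n,k):
    a,b=hue[k]; h=H[n][...,0]; m=(h>=a)&(h<=b) if a<b else (h>=a)|(h<=b)
    return m&(H[n][...,1]>120)&(P[n]["depth"]>0)
for k,g in guess.items():
    cen={}
    for n in P:
        X=C[n]; m=hm(n,k.split("_")[-1])&(np.hypot(X[...,0]-g[0],X[...,1]-g[1])<45)&(X[...,2]>94)&(X[...,2]<110)
        Q=X[m]; 
        if len(Q)<10: print(k,n,len(Q)); continue
        (cx,cy),r=cv2.minEnclosingCircle(Q[:,:2].astype(np.float32))
        v,u=np.nonzero(m); cen[n]=(v.mean(),u.mean())
        print(k,n,len(Q),"mean",Q.mean(0),"circ",cx,cy,"r",r)
    if len(cen)==2: print("   tri",*tri(P["top"],cen["top"],P["scene"],cen["scene"]),"top@100",atz(P["top"],cen["top"],100))
for k in("red","yellow","green","blue"):
    cen={}
    for n in P:
        X=C[n]; m=hm(n,k)&(np.abs(X[...,0]-545)<120)&(np.abs(X[...,1]+12)<120)&(X[...,2]<40)
        Q=X[m&(X[...,2]>25)]; F=X[m&(X[...,2]<15)]
        (c,s,a)=cv2.minAreaRect(X[m][:,:2].astype(np.float32))
        rim=np.median(Q[:,2]) if len(Q) else None
        print("bay",k,n,"rect",np.array(c),np.array(s),a,"floor",F.mean(0),"rim z",rim,len(Q))
T=C["top"]
for nm,(r0,r1,c0,c1) in {"whitecup":(165,210,108,160),"greymug":(160,215,495,548),"spoon":(225,280,180,210),"brush":(228,285,430,460)}.items():
    Q=T[r0:r1,c0:c1].reshape(-1,3); Q=Q[Q[:,2]>8]; print(nm,Q.min(0),Q.max(0))
```

```text
shaker_red top 399 mean [383.9 257.4  99.4] circ 384.1501159667969 257.7655334472656 r 23.13686180114746
shaker_red scene 160 mean [385.9 250.5 100.5] circ 384.54364013671875 254.64976501464844 r 24.71546173095703
   tri [382.7 256.7  97.2] 3.365359006376473 top@100 [383.9 257.2 100. ]
shaker_yellow top 384 mean [ 507.  -434.1   98.6] circ 507.6064758300781 -435.2621154785156 r 23.445884704589844
shaker_yellow scene 559 mean [ 510.  -439.3  100.3] circ 507.2403869628906 -439.0907897949219 r 23.471046447753906
   tri [ 506.5 -437.2   95.4] 3.262167998526984 top@100 [ 506.8 -433.5  100. ]
shaker_green top 333 mean [ 634.6 -278.2   98.9] circ 635.6528930664062 -278.5220031738281 r 22.11260223388672
shaker_green scene 499 mean [ 638.8 -284.5  100.6] circ 636.0641479492188 -283.3241271972656 r 23.200361251831055
   tri [ 634.9 -280.6   94.4] 2.5415196064379018 top@100 [ 634.3 -277.9  100. ]
shaker_blue top 344 mean [631.3 286.4  99.2] circ 631.8290405273438 287.2534484863281 r 22.468292236328125
shaker_blue scene 203 mean [634.3 279.1 100.9] circ 632.1798095703125 281.2766418457031 r 23.4
[... 1688 characters left out ...]
z 30.87835721177536 432
bay green top rect [600.4 -50.7] [82.  84.1] 9.400945663452148 floor [600.9 -49.5   9.9] rim z 29.99496474695824 309
bay green scene rect [602.8 -54.2] [87.8 88.6] 8.53233528137207 floor [593.8 -44.2  12.6] rim z 31.1463421124083 493
bay blue top rect [586.9  39.1] [83.6 81.9] 9.250455856323242 floor [586.5  39.3  10. ] rim z 30.148675276976817 312
bay blue scene rect [587.9  39.8] [87.4 91.6] 9.776732444763184 floor [580.1  45.5  12.6] rim z 31.201388268438663 434
whitecup [408.6   2.    8. ] [ 688.1  461.5 1026.3]
greymug [ 408.6 -483.5    8.3] [ 719.4    2.  1026.3]
spoon [408.6   2.    8. ] [ 572.3  310.7 1026.3]
brush [ 408.6 -303.1    8. ] [ 571.7    2.  1026.3]
```

>>> send_rows:
  targets:
    - [[0,-2.48,-2.35,0.55,0],[0,-2.48,-2.35,0.55,0],[0,-2.48,-2.35,0.55,0],[0,-2.48,-2.35,0.55,0],[0,-2.48,-2.35,0.55,0],[0,-2.48,-2.35,0.55,0],[0,-2.48,-2.35,0.55,0],[0,-2.48,-2.35,0.55,0],[0,-2.48,-2.35,0.55,0],[0,-2.48,-2.35,0.55,0],[0,0,0,0,0],[0,0,0,0,0]]
  force: 50

```text
time: 3.45
tcp_pos: [384.3, 256.5, 201.4]
tool_rot: [180.0, -0.0, 156.1]
wrist_force: [-0.4, -0.4, -0.4]
gripper_width: 85.3
gripper_force: 0.0
```

```bash
cat >> h.py <<'E'
from scipy.spatial.transform import Rotation as Ro
def wrist_ray(p,s,pt):  # s: state read just before
    K=p["K"]; v=np.array([(pt[1]-K[0,2])/K[0,0],(pt[0]-K[1,2])/K[1,1]]); th=np.hypot(*v)
    d=np.r_[v/max(th,1e-9)*np.sin(th),np.cos(th)]
    R=Ro.from_euler("xyz",s["tool_rot"],degrees=True).as_matrix(); M=np.array(p["hand_eye"])
    return R@M[:3,3]+s["tcp_pos"], R@M[:3,:3]@d
def wrist_blobs(name,png,z=100):
    hue={"red":(172,8),"yellow":(20,34),"green":(50,80),"blue":(100,122)}[name]
    s=get_state(); p=snapshot("wrist"); save(p,png)
    h=cv2.cvtColor(p["pixels"],cv2.COLOR_RGB2HSV); a,b=hue
    m=((h[...,0]>=a)&(h[...,0]<=b) if a<b else (h[...,0]>=a)|(h[...,0]<=b))&(h[...,1]>130)&(h[...,2]>60)
    n,l,st,c=cv2.connectedComponentsWithStats(cv2.morphologyEx(m.astype(np.uint8),cv2.MORPH_CLOSE,np.ones((9,9))))
    for i in range(1,n):
        if st[i,4]>150:
            o,d=wrist_ray(p,s,c[i][::-1]); D=p["depth"][l==i]
            print(name,"px(r,c)",c[i][::-1].round(),"area",st[i,4],"@z",(o+d*(z-o[2])/d[2]).round(1),"depth",np.median(D[D>0]).round(1))
    return s,p
E
python3 - <<'E'
from h import *
s,p=wrist_blobs("red","w1.png"); print(s["tcp_pos"],s["tool_rot"],p["K"].tolist(),p["hand_eye"].round(2).tolist())
E
```

```text
red px(r,c) [242. 323.] area 4384 @z [379.8 257.9 100. ] depth 230.5
red px(r,c) [429. 142.] area 921 @z [478.5  33.1 100. ] depth 386.4
[384.34899866 256.53229402 201.38460307] [ 1.79975890e+02 -1.81569821e-02  1.56125503e+02] [[371.64829954431775, 0.0, 324.26881884567644], [0.0, 371.64829954431775, 236.10655699144976], [0.0, 0.0, 1.0]] [[0.0, -0.96, -0.29, 73.33], [1.0, 0.0, -0.0, 0.19], [0.0, -0.29, 0.96, -116.09], [0.0, 0.0, 0.0, 1.0]]
```

View pics/w1.png

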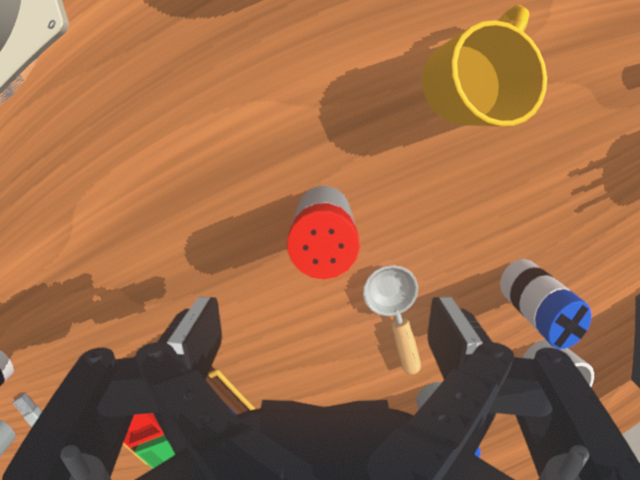

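Wrist view: lid with six pour holes at (242,323), centred between the fingers. It is the red shaker, and its position agrees with the top and scene measurements. Descending to grasp.

>>> send_rows:
  targets:
    - [[0,0,0,2.7,0],[0,0,0,2.7,0],[0,0,0,2.7,0],[0,0,0,2.7,0],[0,0,0,1.8,0],[0,0,0,0.7,0],[1,0,0,0,0],[1,0,0,0,0],[1,0,0,0,0],[1,0,0,0,0],[1,0,0,0,0],[1,0,0,0,0]]
  force: 50

```text
time: 4.7
tcp_pos: [385.1, 257.5, 69.7]
tool_rot: [179.9, 0.1, 156.2]
wrist_force: [-1.5, -1.5, 5.5]
gripper_width: 45.2
gripper_force: 50.0
```

>>> send_rows:
  targets:
    - [[1,0,0,-1.0,0],[1,0,0,-2.5,0],[1,0,0,-3,0],[1,0,0,-3,0],[1,0,0,-2.5,0],[1,0,0,-1,0],[1,-1,-1,0,0],[1,-2,-2,0,0],[1,-2.6,-2.6,0,0],[1,-2.6,-2.6,0,0],[1,-2.6,-2.6,0,0],[1,-2.6,-2.6,0,0]]

```text
time: 5.9
tcp_pos: [452.5, 78.9, 197.7]
tool_rot: [-180.0, -0.1, 156.2]
wrist_force: [1.1, 0.3, -1.7]
gripper_width: 45.2
gripper_force: 50.6
```

>>> send_rows:
  targets:
    - [[1,-2.6,-2.6,0,0],[1,-2.6,-2.6,0,0],[1,-2.6,-2.6,0,0],[1,-2.3,-2.2,0,0],[1,-1.0,-0.9,0,0],[1,0,0,0,0],[1,0,0,0,0],[1,0,0,0,0]]

```text
time: 6.7
tcp_pos: [509.5, -62.8, 197.9]
tool_rot: [180.0, -0.1, 156.3]
wrist_force: [0.4, 0.0, -1.9]
gripper_width: 45.1
gripper_force: 50.6
```

Run:
```python
from h import *
s=get_state(); p=snapshot("wrist"); print(s["tcp_pos"],s["tool_rot"],s["wrist_force"],s["gripper_width"]); save(p,"w2.png")
o={c:find_in(p,"bay_"+c)[:1] for c in("red","yellow","green","blue")}; print(o)
```

```text
[509.4625558  -62.78476068 197.92073258] [ 1.79986072e+02 -9.34880553e-02  1.56317138e+02] [ 0.3694106   0.014494   -1.93141386] 45.06141516466239
{'red': [{'point': [206.3, 322.1], 'conf': 0.88}], 'yellow': [{'point': [162.2, 416.4], 'conf': 0.65}], 'green': [{'point': [277.0, 394.9], 'conf': 0.84}], 'blue': [{'point': [246.0, 464.1], 'conf': 0.83}]}
```

View pics/w2.png

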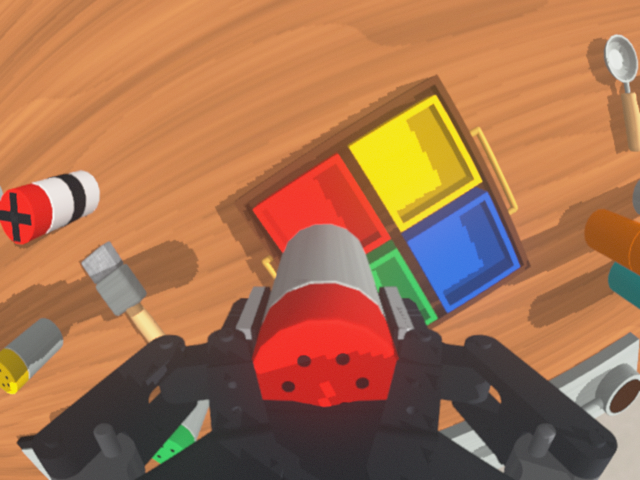

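Wrist view: the red shaker hangs upright in the jaws, with the red bay at (205,320) ahead of it. Outer rim corners of the yellow bay are about (96,434), (187,480), (229,400), (150,349), and I'll use them to cross-check the bay positions.

Run:
```python
from h import *
s=get_state(); p=snapshot("wrist")
for n,q in {"yellow":[(96,434),(187,480),(229,400),(150,349)],"blue":[(192,490),(265,522),(312,440),(240,408)]}.items():
    X=[]
    for c in q:
        o,d=wrist_ray(p,s,c); X.append(o+d*(31-o[2])/d[2])
    X=np.array(X); print(n,X.mean(0).round(1),np.linalg.norm(X-np.roll(X,1,0),axis=1).round(1))
# held shaker axis: lid top centre offset & bottom edge front point
```

```text
yellow [497.7  21.7  31. ] [79.2 82.6 75.5 75.1]
blue [584.2  37.4  31. ] [80.3 77.8 87.4 76. ]
```

>>> send_rows:
  targets:
    - [[1,-0.25,-0.2,0,0],[1,0,0,1.5,0],[1,0,0,2.5,0],[1,0,0,2.5,0],[1,0,0,2.5,0],[1,0,0,1.5,0],[1,0,0,0.7,0],[1,0,0,0.3,0],[1,0,0,0.1,0],[1,0,0,0,0],[1,0,0,0,0]]

```text
time: 8.1
tcp_pos: [512.8, -67.2, 83.3]
tool_rot: [180.0, 0.1, 156.2]
wrist_force: [-0.9, 0.4, -0.9]
gripper_width: 45.0
gripper_force: 50.6
```

>>> send_rows:
  targets:
    - [[1,0,0,0.1,0],[1,0,0,0.1,0],[1,0,0,0.05,0],[1,0,0,0,0]]

```text
time: 8.5
tcp_pos: [512.4, -67.1, 80.8]
tool_rot: [180.0, 0.1, 156.2]
wrist_force: [-1.4, 0.7, 4.6]
gripper_width: 45.3
gripper_force: 51.3
```

>>> send_rows:
  targets:
    - [[0.25,0,0,0,0],[0.25,0,0,0,0],[0.25,0,0,0,0],[0.25,0,0,0,0],[0.25,0,0,-1,0],[0.25,0,0,-3,0],[0.25,0,0,-4,0],[0.25,0,0,-4,0],[0,-2,-1.46,0,0],[0,-2,-1.46,0,0],[0,-3,-2.19,0,0],[0,-3,-2.19,0,0]]

```text
time: 9.7
tcp_pos: [574.6, -174.9, 200.9]
tool_rot: [180.0, 0.1, 156.3]
wrist_force: [0.1, 0.4, 0.6]
gripper_width: 85.2
gripper_force: 0.0
```

>>> send_rows:
  targets:
    - [[0,-3,-2.19,0,0],[0,-3,-2.19,0,0],[0,-2,-1.46,0,0],[0,-2,-1.46,0,0],[0,0,0,0,0],[0,0,0,0,0],[0,0,0,0,0]]

```text
time: 10.4
tcp_pos: [635.6, -280.4, 200.0]
tool_rot: [180.0, -0.0, 156.3]
wrist_force: [0.4, 0.6, 0.1]
gripper_width: 85.1
gripper_force: 0.0
```

Run:
```python
from h import *
s,p=wrist_blobs("green","w3.png"); print(s["tcp_pos"],s["tool_rot"])
p=snapshot("scene"); save(p,"s3.png",(150,390,80,400),2)
```

```text
green px(r,c) [ 83. 547.] area 6349 @z [ 591.2 -103.5  100. ] depth 273.7
green px(r,c) [246. 324.] area 3887 @z [ 633.7 -279.6  100. ] depth 229.3
[ 635.6441156  -280.41775967  200.01996019] [ 1.79983179e+02 -4.23370135e-02  1.56259245e+02]
```

View pics/s3.png

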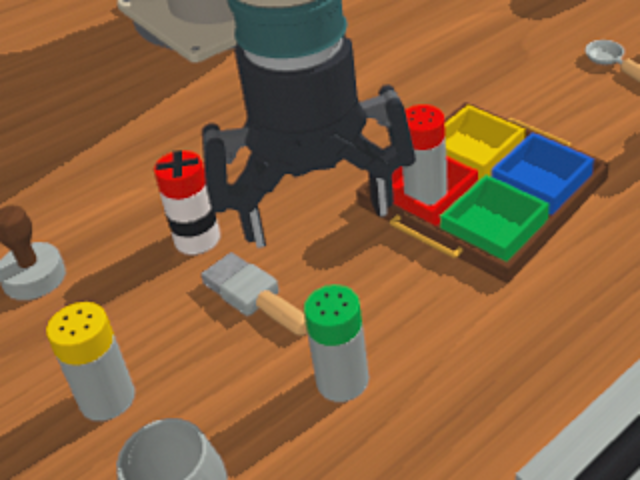

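The red shaker stands in its bay at crop (155,425). The green lid is centred under the gripper at wrist (246,324).

>>> send_rows:
  targets:
    - [[0,0,0,2.7,0],[0,0,0,2.7,0],[0,0,0,2.7,0],[0,0,0,2.6,0],[0,0,0,1.8,0],[0,0,0,0.7,0],[1,0,0,0,0],[1,0,0,0,0],[1,0,0,0,0],[1,0,0,0,0],[1,0,0,0,0],[1,0,0,0,0]]

```text
time: 11.7
tcp_pos: [637.4, -282.0, 69.8]
tool_rot: [-180.0, 0.2, 156.2]
wrist_force: [0.2, -0.1, 6.1]
gripper_width: 44.9
gripper_force: 51.0
```

>>> send_rows:
  targets:
    - [[1,0,0,-1.0,0],[1,0,0,-2.5,0],[1,0,0,-3,0],[1,0,0,-3,0],[1,0,0,-2.5,0],[1,0,0,-1,0],[1,0.6,1,0,0],[1,1.4,2.1,0,0],[1,2,3.1,0,0],[1,2,3.1,0,0],[1,2,3.1,0,0],[1,2,3.1,0,0]]

```text
time: 12.9
tcp_pos: [604.6, -96.4, 195.0]
tool_rot: [-180.0, -0.3, 156.2]
wrist_force: [0.6, -0.4, -2.5]
gripper_width: 45.2
gripper_force: 50.8
```

>>> send_rows:
  targets:
    - [[1,1.7,2.7,0,0],[1,0.9,1.3,0,0],[1,0,0,0,0],[1,0,0,0,0],[1,0,0,0,0]]

```text
time: 13.4
tcp_pos: [599.4, -53.0, 197.3]
tool_rot: [-180.0, -0.0, 156.2]
wrist_force: [-0.2, -0.3, -2.9]
gripper_width: 45.5
gripper_force: 50.9
```

>>> send_rows:
  targets:
    - [[1,0,0,1.5,0],[1,0,0,2.5,0],[1,0,0,2.5,0],[1,0,0,2.5,0],[1,0,0,1.5,0],[1,0,0,0.6,0],[1,0,0,0.3,0],[1,0,0,0.1,0],[1,0,0,0,0],[1,0,0,0.1,0],[1,0,0,0,0]]

```text
time: 14.5
tcp_pos: [599.9, -52.0, 82.6]
tool_rot: [180.0, 0.1, 156.2]
wrist_force: [-0.0, -0.1, -1.9]
gripper_width: 45.2
gripper_force: 50.9
```

>>> send_rows:
  targets:
    - [[1,0,0,0.1,0],[1,0,0,0.1,0],[1,0,0,0,0]]

```text
time: 14.8
tcp_pos: [599.8, -52.0, 80.9]
tool_rot: [180.0, 0.1, 156.2]
wrist_force: [-1.7, 0.2, 3.9]
gripper_width: 44.7
gripper_force: 51.5
```

>>> send_rows:
  targets:
    - [[0.25,0,0,0,0],[0.25,0,0,0,0],[0.25,0,0,0,0],[0.25,0,0,0,0],[0.25,0,0,-1,0],[0.25,0,0,-3,0],[0.25,0,0,-4,0],[0.25,0,0,-4,0],[0,-0.4,-1.95,0,0],[0,-0.6,-3.5,0,0],[0,-0.7,-3.9,0,0],[0,-0.7,-3.9,0,0]]

```text
time: 16.0
tcp_pos: [567.9, -184.0, 200.9]
tool_rot: [-180.0, 0.1, 156.3]
wrist_force: [-0.3, 0.2, -0.9]
gripper_width: 85.5
gripper_force: 0.0
```

>>> send_rows:
  targets:
    - [[0,-0.7,-3.9,0,0],[0,-0.7,-3.9,0,0],[0,-0.7,-3.9,0,0],[0,-0.7,-3.9,0,0],[0,-0.7,-3.9,0,0],[0,-0.7,-3.5,0,0],[0,-0.5,-2.7,0,0],[0,0,0,0,0],[0,0,0,0,0],[0,0,0,0,0]]

```text
time: 17.0
tcp_pos: [507.6, -436.1, 200.1]
tool_rot: [180.0, -0.0, 156.3]
wrist_force: [0.5, 0.2, 1.0]
gripper_width: 85.1
gripper_force: 0.0
```

Run:
```python
from h import *
s,p=wrist_blobs("yellow","w4.png"); print(s["tcp_pos"],s["tool_rot"])
```

```text
yellow px(r,c) [243. 322.] area 4382 @z [ 503.5 -435.6  100. ] depth 229.5
[ 507.55875182 -436.0918653   200.05748027] [ 1.79968201e+02 -1.58258645e-02  1.56278319e+02]
```

View pics/w4.png

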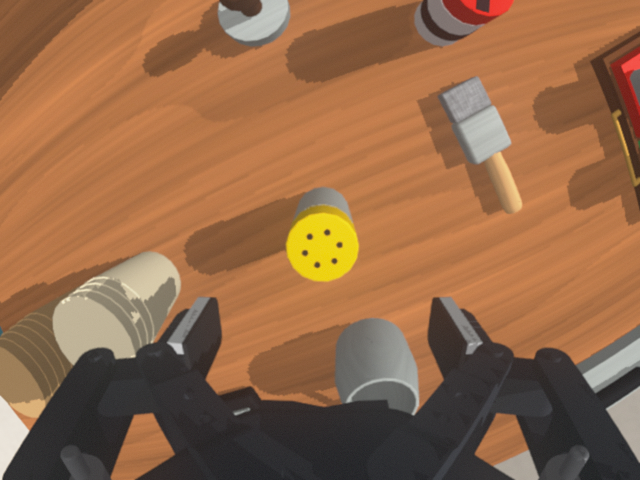

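Yellow lid with pour holes at (243,322), centred; the cup stack on the left and the grey mug below it are clear of the fingers.

>>> send_rows:
  targets:
    - [[0,0,0,2.7,0],[0,0,0,2.7,0],[0,0,0,2.7,0],[0,0,0,2.6,0],[0,0,0,1.8,0],[0,0,0,0.7,0],[1,0,0,0,0],[1,0,0,0,0],[1,0,0,0,0],[1,0,0,0,0],[1,0,0,0,0],[1,0,0,0,0]]

```text
time: 18.25
tcp_pos: [508.5, -438.1, 69.8]
tool_rot: [-179.9, 0.2, 156.2]
wrist_force: [-0.4, -0.0, 5.9]
gripper_width: 44.7
gripper_force: 50.7
```

>>> send_rows:
  targets:
    - [[1,0,0,-1.0,0],[1,0,0,-3,0],[1,0,0,-3.5,0],[1,0,0,-3.5,0],[1,0,0,-3,0],[1,0,0,-1,0],[1,1,2.1,0,0],[1,1.8,3.8,0,0],[1,1.9,4.1,0,0],[1,1.9,4.1,0,0],[1,1.9,4.1,0,0],[1,1.9,4.1,0,0]]

```text
time: 19.45
tcp_pos: [500.6, -188.8, 216.2]
tool_rot: [180.0, -0.2, 156.2]
wrist_force: [0.6, 0.4, -1.9]
gripper_width: 45.1
gripper_force: 50.4
```

>>> send_rows:
  targets:
    - [[1,1.9,4.1,0,0],[1,1.9,4.1,0,0],[1,1.9,4.1,0,0],[1,1.8,3.8,0,0],[1,1,2.1,0,0],[1,0.6,1.2,0,0],[1,0,0,0,0],[1,0,0,0,0],[1,0,0,0,0]]

```text
time: 20.35
tcp_pos: [497.1, 22.1, 217.6]
tool_rot: [-180.0, -0.0, 156.1]
wrist_force: [-0.1, 0.2, -2.1]
gripper_width: 45.2
gripper_force: 50.5
```

>>> send_rows:
  targets:
    - [[1,0,0,1.5,0],[1,0,0,3,0],[1,0,0,3,0],[1,0,0,3,0],[1,0,0,1.7,0],[1,0,0,0.8,0],[1,0,0,0.3,0],[1,0,0,0.1,0],[1,0,0,0.1,0],[1,0,0,0.05,0],[1,0,0,0,0]]

```text
time: 21.45
tcp_pos: [497.6, 23.1, 83.0]
tool_rot: [180.0, 0.1, 156.2]
wrist_force: [-0.3, 0.8, -2.3]
gripper_width: 44.9
gripper_force: 50.5
```

>>> send_rows:
  targets:
    - [[1,0,0,0.1,0],[1,0,0,0,0]]

```text
time: 21.65
tcp_pos: [497.0, 23.3, 81.4]
tool_rot: [180.0, 0.0, 156.2]
wrist_force: [0.3, -0.2, -1.6]
gripper_width: 44.9
gripper_force: 50.5
```

>>> send_rows:
  targets:
    - [[1,0,0,0.1,0],[1,0,0,0.05,0],[1,0,0,0,0]]

```text
time: 21.95
tcp_pos: [497.2, 23.2, 80.7]
tool_rot: [180.0, 0.0, 156.2]
wrist_force: [-1.7, -0.3, 4.8]
gripper_width: 45.4
gripper_force: 51.3
```

>>> send_rows:
  targets:
    - [[0.25,0,0,0,0],[0.25,0,0,0,0],[0.25,0,0,0,0],[0.25,0,0,0,0],[0.25,0,0,-1,0],[0.25,0,0,-3,0],[0.25,0,0,-4,0],[0.25,0,0,-4,0],[0,-0.2,2.6,0,0],[0,-0.2,3.7,0,0],[0,-0.2,4.1,0,0],[0,-0.2,4.1,0,0]]

```text
time: 23.15
tcp_pos: [563.5, 153.8, 200.9]
tool_rot: [180.0, 0.1, 156.2]
wrist_force: [0.2, 0.2, 0.1]
gripper_width: 85.3
gripper_force: 0.0
```

>>> send_rows:
  targets:
    - [[0,-0.2,4.1,0,0],[0,-0.2,4.1,0,0],[0,-0.3,3.7,0,0],[0,-0.3,2.95,0,0],[0,0,0,0,8.3],[0,0,0,0,8.3],[0,0,0,0,8.3],[0,0,0,0,8.3],[0,0,0,0,8.3],[0,0,0,0,8.3],[0,0,0,0,8.3],[0,0,0,0,8.1]]

```text
time: 24.35
tcp_pos: [631.7, 284.5, 200.4]
tool_rot: [180.0, -0.0, 89.7]
wrist_force: [0.1, 0.3, 0.3]
gripper_width: 85.5
gripper_force: 0.0
```

Run:
```python
from h import *
s,p=wrist_blobs("blue","w5.png"); print(s["tcp_pos"],s["tool_rot"])
```

```text
blue px(r,c) [ 54. 166.] area 2851 @z [536.2 408.9 100. ] depth 194.9
blue px(r,c) [241. 325.] area 4170 @z [631.9 289.8 100. ] depth 229.2
[631.72982981 284.53732965 200.44960087] [ 1.79988805e+02 -4.19243207e-03  8.96978085e+01]
```

View pics/w5.png

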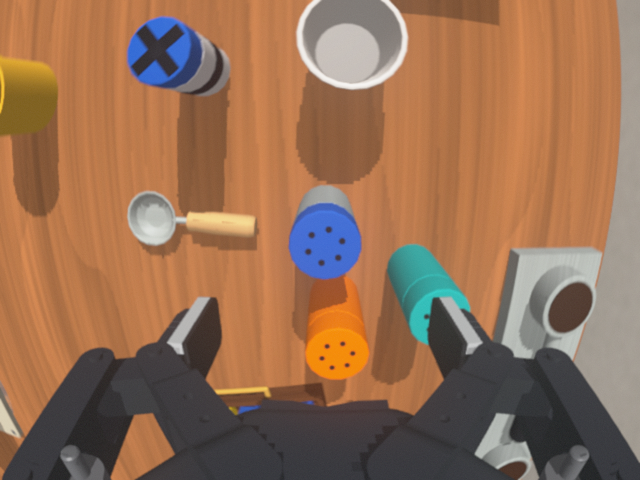

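Blue lid with pour holes at (241,325). The blue jar with the cross is at (54,166); orange at (350,337) and turquoise at (310,435) are both clear of the finger paths.

>>> send_rows:
  targets:
    - [[0,0.1,0,2.7,0],[0,0,0,2.7,0],[0,0,0,2.7,0],[0,0,0,2.6,0],[0,0,0,1.8,0],[0,0,0,0.7,0],[1,0,0,0,0],[1,0,0,0,0],[1,0,0,0,0],[1,0,0,0,0],[1,0,0,0,0],[1,0,0,0,0]]

```text
time: 25.6
tcp_pos: [632.8, 286.0, 69.8]
tool_rot: [179.8, -0.1, 90.0]
wrist_force: [-1.0, 0.4, 6.5]
gripper_width: 45.3
gripper_force: 50.9
```

>>> send_rows:
  targets:
    - [[1,0,0,-1.0,0],[1,0,0,-3,0],[1,0,0,-3.5,0],[1,0,0,-3.5,0],[1,0,0,-3,0],[1,0,0,-1,0],[1,-1.2,-0.2,0,0],[1,-2.5,-0.5,0,0],[1,-3.5,-0.7,0,0],[1,-3.5,-0.7,0,0],[1,-3.5,-0.7,0,0],[1,-3.5,-0.7,0,0]]

```text
time: 26.8
tcp_pos: [594.1, 106.3, 214.5]
tool_rot: [-179.7, 0.1, 90.0]
wrist_force: [0.3, -0.1, -1.7]
gripper_width: 44.9
gripper_force: 51.2
```

>>> send_rows:
  targets:
    - [[1,-3.5,-0.6,0,0],[1,-2.4,-0.4,0,0],[1,-1.15,-0.15,0,0],[1,0,0,0,0],[1,0,0,0,0],[1,0,0,0,0]]

```text
time: 27.4
tcp_pos: [585.3, 39.1, 217.3]
tool_rot: [-180.0, -0.0, 90.1]
wrist_force: [0.6, 0.7, -2.0]
gripper_width: 44.7
gripper_force: 51.1
```

>>> send_rows:
  targets:
    - [[1,0,0,1.5,0],[1,0,0,3,0],[1,0,0,3,0],[1,0,0,3,0],[1,0,0,1.7,0],[1,0,0,0.8,0],[1,0,0,0.3,0],[1,0,0,0.1,0],[1,0,0,0.1,0],[1,0,0,0.1,0],[1,0,0,0,0]]

```text
time: 28.5
tcp_pos: [586.0, 38.0, 82.5]
tool_rot: [179.9, 0.0, 90.0]
wrist_force: [0.3, -0.6, -3.0]
gripper_width: 45.2
gripper_force: 51.2
```

>>> send_rows:
  targets:
    - [[1,0,0,0.1,0],[1,0,0,0,0]]

```text
time: 28.7
tcp_pos: [585.4, 37.9, 80.9]
tool_rot: [180.0, -0.0, 90.0]
wrist_force: [-0.7, 0.1, -2.1]
gripper_width: 45.1
gripper_force: 51.2
```

>>> send_rows:
  targets:
    - [[1,0,0,0.1,0],[1,0,0,0.05,0],[1,0,0,0,0]]

```text
time: 29.0
tcp_pos: [585.5, 37.9, 80.8]
tool_rot: [180.0, 0.0, 90.0]
wrist_force: [-2.7, 0.2, 6.6]
gripper_width: 45.0
gripper_force: 52.0
```

Contact again. Release, lift, and move aside so the caddy can be checked.

>>> send_rows:
  targets:
    - [[0.25,0,0,0,0],[0.25,0,0,0,0],[0.25,0,0,0,0],[0.25,0,0,0,0],[0.25,0,0,-1,0],[0.25,0,0,-3,0],[0.25,0,0,-4,0],[0.25,0,0,-4,0],[0.25,2.6,0,-2,0],[0.25,4,0,0,0],[0.25,4,0,0,0],[0.25,4,0,0,0]]

```text
time: 30.2
tcp_pos: [585.6, 185.3, 220.7]
tool_rot: [179.9, -0.0, 90.0]
wrist_force: [0.7, -0.5, -0.0]
gripper_width: 64.1
gripper_force: 0.0
```

>>> send_rows:
  targets:
    - [[0.25,4,0,0,0],[0.25,4,0,0,0],[0.25,2,0,0,0],[0.25,0,0,0,0],[0.25,0,0,0,0],[0.25,0,0,0,0]]

```text
time: 30.8
tcp_pos: [585.3, 282.7, 219.4]
tool_rot: [-180.0, 0.0, 90.0]
wrist_force: [0.0, -0.2, -0.1]
gripper_width: 64.0
gripper_force: 0.0
```

Run:
```python
from h import *
p=snapshot("top"); save(p,"top9.png",(140,340,100,500),2)
C={}
v,u=np.mgrid[0:480,0:640]
X=((np.stack([u,v,np.ones_like(u)],-1)@np.linalg.inv(p["K"]).T*p["depth"][...,None].astype(float))-p["t"])@p["R"]
for n,b in {"red":(511.4,-65.5),"yellow":(498,24),"green":(600.4,-51.5),"blue":(586.5,38.5),"cleaner_red":(390,-272),"cleaner_blue":(528.5,411.5)}.items():
    zt=100 if "c" in n else 111
    m=(np.hypot(X[...,0]-b[0],X[...,1]-b[1])<50)&(np.abs(X[...,2]-zt)<5)
    Q=X[m]; (cx,cy),r=cv2.minEnclosingCircle(Q[:,:2].astype(np.float32))
    print(n,len(Q),"lid-top",round(cx-b[0],1),round(cy-b[1],1),"r",round(r,1),"z",np.median(Q[:,2]).round(1))
```

```text
red 379 lid-top -0.1 0.9 r 22.7 z 110.0
yellow 382 lid-top -1.7 1.7 r 22.9 z 109.9
green 367 lid-top -1.3 2.1 r 22.7 z 109.8
blue 373 lid-top -1.3 1.3 r 22.8 z 110.1
cleaner_red 390 lid-top -0.5 -0.5 r 22.9 z 99.6
cleaner_blue 224 lid-top 1.2 0.5 r 22.9 z 100.0
```

View pics/top9.png

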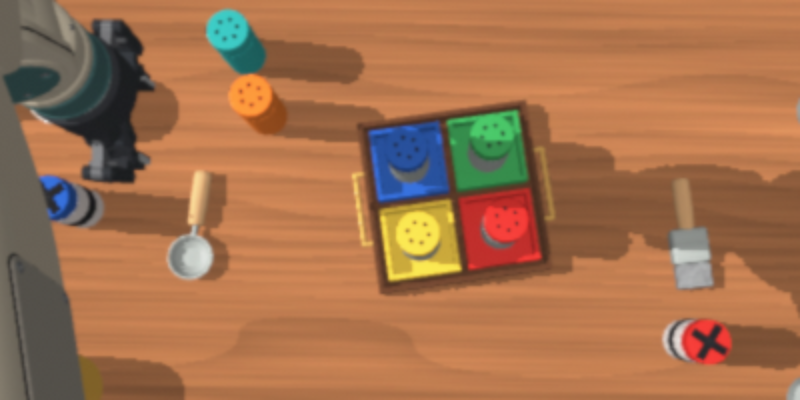

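All four shakers stand in the bay of their own colour: blue (155,405), green (140,490), yellow (235,420), red (228,505). Their lid tops are level at about 110 mm and within 3 mm of the bay centres. Both jars with crosses, at (200,62) and (340,707), have not moved.

```bash
python3 -c "from bench import *; print(sign_off())"
```

```text
the job is handed in; nothing more can be done
None
```

All four shakers are standing in the compartments of their lid colours, each measured within 3 mm of its centre; the two cleaning-tablet jars were not moved, and the job was handed in after about 31 s of robot time (the sign-off returned no verdict).

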